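# Present an attitude indicator ball to the inspection camera on its carrying tray

## Robot

A 6-joint arm with a two-finger parallel gripper is mounted at the origin on the work surface. World frame = base frame: x ahead of the robot, y to its left, z up, the work surface at z = 0. Lengths are in m, angles in rad, forces in N, time in s.
With the tool pointing down it reaches from about 0.4 to 0.925 m from the base axis. Payload 3.4 kg.
Tool frame: the origin (TCP) lies on the centre line of the jaws, within the pads' length; the fingertips stand 17 mm ahead of it and the grasp point (between the pads) lies 2 mm behind it (r.tip_reach is the distance from the TCP to the fingertips, in m); y points along the fingers, z is the direction in which the jaws open and shut, and the axes are right-handed (so a half turn about y gives the same grasp; the last joint's range is limited). The gripper opens to 85 mm and grips with 20 to 120 N. Pads are 22 mm wide; open, the fingers measure 114 mm over their backs; the gripper's body (76 mm by 85 mm) begins 54 mm behind the grasp point. The pads swing forward as they close: fully open they stand 13 mm farther back than shut.
Start: joints at [-1.244, 0.307, 1.506, -0, 1.328, -0.073], TCP at [0.224, -0.529, 0.248] pointing down, gripper open.
Joint ranges: [-3.12, 3.12], [-1.05, 2.28], [0.14, 2.33], [-1.42, 4.57], [0.1, 2.73], [-2.68, 2.68]. Speed limits (rad/s): [2.57, 2.57, 3.14, 3.14, 3.14, 3.14].

## Interface

Orientations are given as a 3x3 rotation matrix whose columns are the frame's x, y, z axes.
In Python, from plant import r, eyes gives the robot as it stands.
- The arm moves only by the shell command python3 -m crank 'ROWS' [FORCE]. ROWS is JSON, a list of rows, each a list of 3 entries, a list of its own where there are three numbers: the shift along the tool's x, y, z in mm, then the turn about the tool's y in degrees, then the closure, from 0 (fully open) to 1 (shut). A call has 1 to 12 rows; each row is the pose to reach, as a shift and turn from the pose commanded when the call began, along the tool's axes at that moment; what a row does not reach only later rows make up. A row lasts 1/8 s, in which the tool goes at most 62.5 mm and 10.7 degrees, less where a joint would pass 70% of its speed; a pose out of reach is approached as far as the arm can. A call with a gripper value outside its range is refused whole. The fingers move at their own pace and stop on an object; FORCE is the grip in N (left out, the last holds). Time passes only in rows, so rows that repeat a pose let the fingers close. It gives the time, the measured TCP pose, the force and the opening at its end, in the units of the state.
- r.observe(): the state, without advancing time (a new reading comes with each control period).
- eyes.camera(name): name is "side" or "top"; returns a dict with "frame" (400x640x3 uint8, blue, green, red), "range_z" (400x640 float32, m along the optical axis (not along the pixel's ray), 0 where there is no reading), "fx", "fy", "cx", "cy" (pixels), "pose" (4x4, takes a point from camera to world coordinates). Camera axes: x right, y down, z forward; pixel columns grow to the right and rows downward; lengths in m; the calibration is good to about 2 mm. A picture is of the moment at which its call begins.
- r.job_done(): hands the job in, once; it reports no verdict.
The state is a dict: "t": time; "q": joint angles; "joint_vel": joint speeds; "joint_efforts": joint torques, N m; "eef_pos": TCP position; "orientation": TCP orientation; "ft_force": force on the tool from outside, world axes, zero at the start; "wrist_torque": the same for the moment, N m; "width": opening from 0.0 (shut) to 1.0 (fully open).
Only numpy, scipy, OpenCV 4.12 (cv2) and the standard library are available. Lean on these libraries where they do the work, as an engineer would, in place of code of your own. Each camera call takes 0.05 s, during which the arm holds its last target.

## Task

Lift the clear dust cover off the attitude indicator ball and set it down gently, upright, on the rubber mat. Then pick up the carrying tray with the ball lying loose in its pocket, without letting the ball out of the pocket or touching it with the robot, and hold the tray level in front of the inspection camera, ball end towards the lens, with the ball centred on the lens about 10 cm from the glass. Finish while still holding it there, with the tray still; do not touch the camera and leave everything else alone.

Things in the scene. Friction and masses are not known exactly. Their poses are not given: they have to be found in the camera images.
- tray: Loose aluminium carrying tray, 0.34 to 0.53 kg, 240 mm long (x) by 110 wide (y), floor 6 mm thick, edge lip 14 high; origin under its centre, z up. Two white ring pockets on the floor, centred 70 mm either side of the middle along x (54 mm outer, 44 inner diameter, 6 high): ball and cover are at the +x one, the other is empty. A handle arches across the middle, over the width.
- grip (a point): Middle of the tray handle's wooden grip bar, 111 mm above the underside, over the tray's centre; axes as the tray's. Bar 16 mm thick (x), 84 long (y), 28 high (97 to 125 mm above the underside), a steel upright (16 by 6 mm) at either end, y = +-45 mm. Once the cover is off, only the ball is near, its top 66 mm above the tray's underside.
- pocket (a point): Where the ball's centre is when it lies in the middle of the tray's +x pocket: 70 mm from the tray's middle along tray x and 36 mm above its underside. The ball can roll about 4 mm any way in the pocket; it rolls over the pocket's rim when the tray tips past about 35 degrees.
- ball: Attitude indicator ball, 60 mm diameter, about 0.12 kg (varies), blue upper and brown lower half with a white horizon line; origin at its centre. It lies loose in the tray's +x pocket, under the dust cover at the start.
- cover: Clear plastic dust cover, 0.14 kg: a round cup upside down, outer diameter 88 mm, wall 3, height 74, open below, with a metal knob on top, 26 mm in diameter from 82 to 106 mm above the rim (neck of 12 mm below it). Origin: centre of the rim, z up through the knob. It stands loose on the tray floor round the ball, some 5 mm clear of it, and must rise 70 mm to clear it.
- mat: Black rubber bench mat, fixed, 220 mm (x) by 200 mm (y), 2 mm thick; origin at the centre of its underside. On one side of the tray, the instrument panel on the other; they change sides.
- lens (a point): Centre of the inspection camera's front glass. The camera is fixed with its axis level, 150 to 195 mm above the bench, on a column stand beyond the tray, and must not be touched; it looks along this frame's -x, roughly towards the robot (the +x axis points into the lens, z up). A 66 mm diameter ring light surrounds the glass, its front flush with it.
- stand: Camera stand, fixed: its foot 160 mm (x, from +30 to +190) by 140 mm (y), 18 mm high, its column 25 mm in diameter at x = +140 mm, 288 mm high, carrying the white camera. Origin: on the bench, straight below the lens glass; axes as the lens's. Do not touch.
- panel: Grey aluminium instrument panel plate, fixed, 300 mm (x) by 200 mm (y), top 15 mm above the bench, held by two cam-lock hold-downs at its x ends, up to 56 mm high and reaching 200 mm from the middle. Origin: on the bench under its centre. Leave alone.
- bezel: Black plastic bezel ring, 82 mm outer diameter, 10 mm high, lying loose on the panel. Origin: centre of the underside. Leave alone.
- gauge: A gauge taken out of the panel, black, standing face up on the bench to the robot's left, beyond the mat or panel: 80 mm square flange on a 76 mm round case, 62 mm high. Origin: centre of the underside. Leave alone.
- clock_dial (a point): Dial centre of a round cockpit clock, 62 mm diameter, hanging from a hook on the steel side rail (260 mm high) at the robot's right. Leave alone.
- port_face (a point): Face centre of a copper static port fitting, 40 mm diameter, hanging from another hook of the same rail. Leave alone.
There are look-alikes about, which are no part of the job. There is more than one size of the cover; the job needs the middle-sized.

How it is judged:
On the way, in this order (a step that is already met when the one before it is completed fails the run):
1. the dust cover stands upright on the rubber mat, let go, and the ball is still in its pocket on the tray (x of cover in the frame of mat between -0.09 and 0.09 m and y of cover in the frame of mat between -0.08 and 0.08 m and height (world z) of cover below 0.008 m and angle between cover's own z axis and vertical below 0.08 rad and linear speed of cover below 0.02 m/s and contact force between the fingers and cover below 0.1 N and distance between ball and pocket below 0.012 m), for 0.2 s.
2. the tray is lifted clear of the bench with the ball in its pocket (height (world z) of tray above 0.04 m and contact force between the fingers and tray above 1 N and distance between ball and pocket below 0.012 m), for 0.2 s.
At the end, for the whole second after the job is handed in: Tray held still in the gripper, over 80 mm up, level within 5 degrees, handle behind the ball; ball at rest in its pocket, centre 75 to 125 mm before the lens glass and within 15 mm of its axis; cover upright on the mat, its centre at least 20 mm inside the edges; camera untouched, the rest unmoved (x of ball in the frame of lens between -0.125 and -0.075 m and y of ball in the frame of lens between -0.015 and 0.015 m and z of ball in the frame of lens between -0.015 and 0.015 m and x of grip in the frame of lens below -0.12 m and angle between tray's own z axis and vertical below 0.09 rad and linear speed of each of tray, cover below 0.02 m/s and angular speed of tray below 0.15 rad/s and linear speed of ball below 0.03 m/s and distance between ball and pocket below 0.012 m and height (world z) of tray above 0.08 m and contact force between the fingers and tray above 1 N and contact force between stand and anything else below 0.5 N and x of cover in the frame of mat between -0.09 and 0.09 m and y of cover in the frame of mat between -0.08 and 0.08 m and height (world z) of cover below 0.008 m and angle between cover's own z axis and vertical below 0.08 rad); the arm keeps its last pose, push and grip.
It fails at once if the ball leaves its pocket (distance between ball and pocket above 0.02 m).
It fails at once if the robot touches the ball (contact force between any of the fingers, the arm and ball above 0.3 N).
It fails at once if the camera or its stand is touched (contact force between stand and anything else above 1 N).
It fails at once if the dust cover is knocked over, dropped or slammed down (angle between cover's own z axis and vertical above 0.6 rad or (height (world z) of cover below 0.03 m and linear speed of cover above 0.45 m/s)).
It fails at once if a bystander is disturbed or the robot presses on the panel (distance of any of bezel, gauge from where it was at the start of the episode above 0.02 m or distance of any of clock_dial, port_face from where it was at the start of the episode above 0.03 m or contact force between any of the fingers, the arm and panel above 2 N).
It also fails if it takes over 64 s, if anything falls off the work surface, if the arm or the gripper's body presses on something with over 40 N, if the wrist force passes 120 N, or if a joint passes its speed limit or range.

## Working session

There is one attempt and no reset: what is moved stays moved. The work goes in short steps, Python scripts to look and compute and a shell command to move; the robot and the scene stay as the last step left them, time stands still between calls to the robot, and variables do not carry over. Pictures are saved under pics/ and viewed, and the job is handed in when it is done.

```bash
ls; mkdir -p pics; python3 - <<'E'
from plant import r, eyes
import cv2,numpy as np
s=r.observe(); print(s['t'],s['eef_pos'],s['orientation'],s['width'],r.tip_reach)
for n in('top','side'):
    c=eyes.camera(n); cv2.imwrite(f'pics/{n}0.png',c['frame']); np.savez(f'/tmp/{n}0.npz',**c)
    print(n,c['fx'],c['fy'],c['cx'],c['cy'],c['pose'].round(4).tolist())
E
```

```text
pics
0.0 [ 0.22409523 -0.52881636  0.24737062] [[-9.20757958e-01 -6.54753585e-04  3.90133764e-01]
 [-3.90134283e-01  1.93999559e-03 -9.20755927e-01]
 [-1.53989538e-04 -9.99997904e-01 -2.04170820e-03]] 1.0012363505920978 0.017
top 370.8216606579685 370.8216606579685 314.6823309143769 198.03289017940645 [[0.0114, -0.9956, 0.0934, 0.4536], [-0.9999, -0.0113, 0.0017, -0.1005], [-0.0006, -0.0935, -0.9956, 1.4263], [0.0, 0.0, 0.0, 1.0]]
side 404.6351247344995 404.6351247344995 312.5862660300194 196.7696383090896 [[0.9548, -0.1943, 0.2248, 0.3253], [-0.2972, -0.6218, 0.7246, -1.0243], [-0.001, -0.7587, -0.6514, 0.9484], [0.0, 0.0, 0.0, 1.0]]
```

View pics/top0.png

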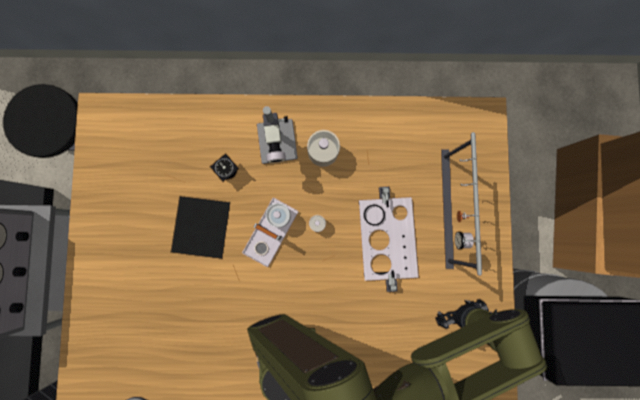

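View pics/side0.png

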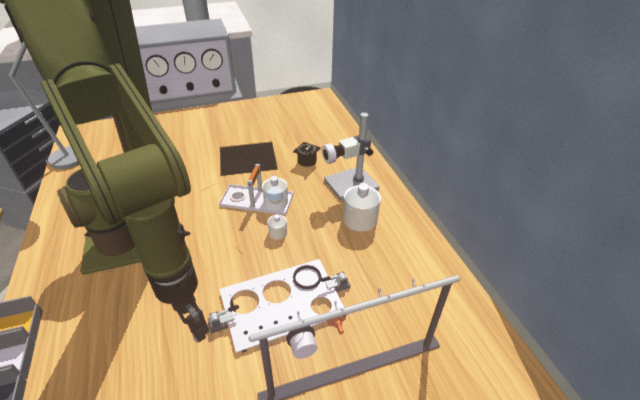

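Top view: three cover-like cups appear. One is on the tray at (278,214), a small one stands at (317,223) and a large one at (322,147). The one on the tray, around the ball, should be the middle-sized one. I'll confirm that with crops and measure it.

```bash
cat > h.py <<'E'
import numpy as np,cv2
def load(n): return dict(np.load(n))
def cloud(c):
    d=c['range_z']; v,u=np.mgrid[0:400,0:640]
    p=np.stack([(u-c['cx'])/c['fx']*d,(v-c['cy'])/c['fy']*d,d],-1)
    P=p@c['pose'][:3,:3].T+c['pose'][:3,3]; P[d==0]=np.nan; return P
def proj(c,X):
    q=(np.atleast_2d(X)-c['pose'][:3,3])@c['pose'][:3,:3]
    return np.c_[q[:,0]/q[:,2]*c['fx']+c['cx'],q[:,1]/q[:,2]*c['fy']+c['cy']]
E
python3 - <<'E'
from h import *
t=load('/tmp/top0.npz');s=load('/tmp/side0.npz')
a=cv2.resize(t['frame'][95:275,165:345],None,fx=4,fy=4,interpolation=2)[:600,:]
cv2.imwrite('pics/ctop.png',cv2.resize(t['frame'][100:270,165:350],None,fx=3.5,fy=3.5,interpolation=2)); 
cv2.imwrite('pics/cside.png',cv2.resize(s['frame'][110:250,210:400],None,fx=4,fy=4,interpolation=2))
P=cloud(t);Q=cloud(s)
for n,(u,v) in dict(cov=(278,214),small=(317,223),big=(322,147),grip=(268,230),mat=(201,227),gauge=(225,167),cam=(272,140)).items(): print('top',n,P[v,u].round(3))
for n,(u,v) in dict(cov=(274,182),knob=(274,179),small=(277,219),big=(362,190),grip=(256,172),lens=(329,153),mat=(248,158),gauge=(306,148)).items(): print('side',n,Q[v,u].round(3))
# height map stats
for zlo,zhi in((.08,.14),(.14,.3)):
    m=(P[...,2]>zlo)&(P[...,2]<zhi)&(P[...,0]>.3)&(P[...,0]<.9)&(P[...,1]>-.05)&(P[...,1]<.3)
    n,l,st,ce=cv2.connectedComponentsWithStats(m.astype(np.uint8))
    for i in range(1,n):
        if st[i,4]>3: q=P[l==i]; print(zlo,ce[i].round(1),st[i,4],q.mean(0).round(3),q.min(0).round(3),q.max(0).round(3))
E
```

```text
top cov [0.519 0.031 0.111]
top small [ 0.489 -0.108  0.074]
top big [ 0.755 -0.122  0.142]
top grip [0.462 0.078 0.01 ]
top mat [0.471 0.334 0.008]
top gauge [0.693 0.236 0.067]
top cam [0.764 0.048 0.199]
side cov [0.517 0.03  0.101]
side knob [0.518 0.031 0.112]
side small [ 0.491 -0.115  0.069]
side big [ 0.764 -0.136  0.136]
side grip [0.466 0.072 0.124]
side lens [0.704 0.014 0.19 ]
side mat [0.474 0.336 0.002]
side gauge [0.692 0.243 0.066]
0.08 [277.  214.7] 210 [0.517 0.037 0.088] [ 0.473 -0.006  0.08 ] [0.557 0.078 0.117]
0.08 [282.9 223.5] 14 [0.486 0.016 0.082] [0.477 0.005 0.08 ] [0.495 0.026 0.084]
0.08 [266.2 231.9] 140 [0.455 0.07  0.122] [0.427 0.026 0.091] [0.483 0.116 0.132]
0.14 [272.9 135.5] 849 [0.778 0.045 0.2  ] [ 0.694 -0.     0.145] [0.859 0.084 0.293]
```

View pics/ctop.png

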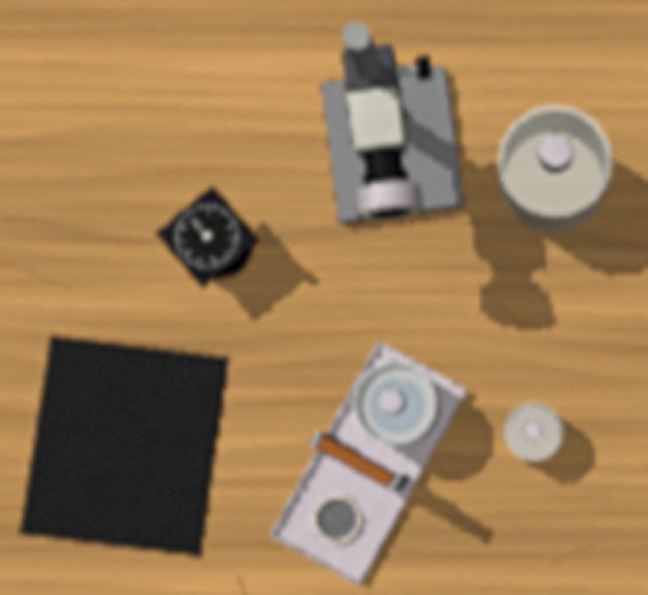

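View pics/cside.png

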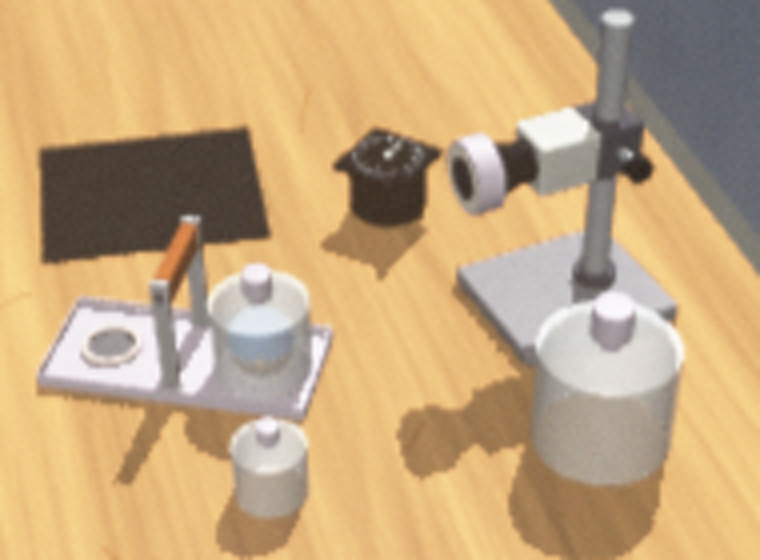

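The crops confirm it: the cup on the tray has the bluish ball inside and, by size, sits between the small (~60 mm) and large (~120 mm) empty cups. Next I'll measure precise poses.

```bash
python3 - <<'E'
from h import *
t=load('/tmp/top0.npz');s=load('/tmp/side0.npz')
for nm,c in(('top',t),('side',s)):
    P=cloud(c); B=c['frame'].astype(int); x,y,z=P[...,0],P[...,1],P[...,2]
    # mat
    m=(B.max(-1)<60)&(z<.02)&(x>.3)&(x<.62)&(y>.2)&(y<.5)
    n,l,st,_=cv2.connectedComponentsWithStats(m.astype(np.uint8)); i=1+st[1:,4].argmax()
    print(nm,'mat',cv2.minAreaRect((P[l==i][:,:2]*1000).astype(np.float32)),P[l==i].mean(0).round(4))
    # tray: whole cloud low 3..25mm plus
    m=(B[...,2]-B[...,0]<50)&(B.min(-1)>60)&(z>.001)&(z<.03)&(x>.33)&(x<.62)&(y>-.07)&(y<.19)
    n,l,st,_=cv2.connectedComponentsWithStats(cv2.morphologyEx(m.astype(np.uint8),cv2.MORPH_OPEN,np.ones((2,2))))
    for i in range(1,n):
        if st[i,4]>200: print(nm,'tray',st[i,4],cv2.minAreaRect((P[l==i][:,:2]*1000).astype(np.float32)),np.nanmedian(z[l==i]))
    # wood bar
    m=(B[...,2]-B[...,0]>70)&(z>.1)&(z<.14)&(x>.4)&(x<.52)&(y>0)&(y<.14)
    q=P[m]; w=np.linalg.svd(q[:,:2]-q[:,:2].mean(0))[2][0]; print(nm,'bar',m.sum(),q.mean(0).round(4),q.max(0),w,np.degrees(np.arctan2(w[1],w[0])),cv2.minAreaRect((q[:,:2]*1000).astype(np.float32)))
    # knob top
    m=(z>.102)&(z<.13)&(np.hypot(x-.517,y-.031)<.022); q=P[m]; print(nm,'knob',m.sum(),q.mean(0).round(4),np.percentile(z[m],[10,50,90]),cv2.minEnclosingCircle((q[:,:2]*1000).astype(np.float32)))
    # ring light & stand
    m=(z>.14)&(z<.22)&(x<.73)&(x>.66)&(y>-.05)&(y<.1); q=P[m]; print(nm,'ring',m.sum(),q.min(0).round(4),q.max(0).round(4),q.mean(0).round(4))
    m=(z>.01)&(z<.024)&(x>.68)&(x<.95)&(y>-.1)&(y<.15)&(B.max(-1)-B.min(-1)<40)
    n,l,st,_=cv2.connectedComponentsWithStats(m.astype(np.uint8)); i=1+st[1:,4].argmax(); print(nm,'foot',st[i,4],cv2.minAreaRect((P[l==i][:,:2]*1000).astype(np.float32)))
    m=(z>.24)&(z<.3)&(x>.7)&(x<.95)&(y>-.1)&(y<.15); q=P[m]; print(nm,'col',m.sum(),q.mean(0).round(4),q.min(0).round(4),q.max(0).round(4))
E
```

```text
top mat ((472.0973205566406, 338.2808532714844), (196.3081817626953, 211.49684143066406), 83.66840362548828) [0.4713 0.3388 0.0014]
top tray 315 ((507.4125061035156, 36.93550109863281), (110.7470932006836, 116.55661010742188), 59.25889205932617) 0.005533150722088376
top tray 754 ((398.9024353027344, 94.95098876953125), (109.84525299072266, 113.7777099609375), 60.39662551879883) 0.005972712723819051
top bar 76 [0.458  0.0723 0.1241] [0.47875051 0.11576478 0.1315208 ] [-0.46697353 -0.8842713 ] -117.83802027141938 ((459.0276184082031, 74.38971710205078), (85.30327606201172, 13.72358512878418), 64.1470947265625)
top knob 43 [0.5153 0.0373 0.1104] [0.10475268 0.11107947 0.11325338] ((516.1166381835938, 37.296451568603516), 12.57357120513916)
top ring 201 [0.6936 0.0045 0.1447] [0.7287 0.0696 0.2087] [0.7082 0.0367 0.1904]
top foot 513 ((811.48583984375, 12.796092987060547), (159.59835815429688, 59.30848693847656), 8.689112663269043)
top col 86 [0.8326 0.0559 0.2775] [0.823 0.045 0.241] [0.8481 0.0679 0.2932]Traceback (most recent call last):
  File "<stdin>", line 7, in <module>
ValueError: attempt to get argmax of an empty sequence
```

```bash
python3 - <<'E'
from h import *
t=load('/tmp/top0.npz');s=load('/tmp/side0.npz')
for nm,c in(('side',s),):
    P=cloud(c); B=c['frame'].astype(int); x,y,z=P[...,0],P[...,1],P[...,2]
    m=(B.max(-1)<85)&(z<.02)&(x>.3)&(x<.62)&(y>.2)&(y<.5)
    print('mat',m.sum(),cv2.minAreaRect((P[m][:,:2]*1000).astype(np.float32)) if m.sum() else '',B[158,248])
    m=(B[...,2]-B[...,0]<50)&(B.min(-1)>60)&(z>.003)&(z<.03)&(x>.33)&(x<.62)&(y>-.07)&(y<.19)
    n,l,st,_=cv2.connectedComponentsWithStats(m.astype(np.uint8))
    for i in range(1,n):
        if st[i,4]>200: print(nm,'tray',st[i],cv2.minAreaRect((P[l==i][:,:2]*1000).astype(np.float32)))
    m=(B[...,2]-B[...,0]>50)&(z>.1)&(z<.14)&(x>.4)&(x<.52)&(y>0)&(y<.14)
    q=P[m]; print('bar',m.sum(),q.mean(0).round(4),q.max(0),cv2.minAreaRect((q[:,:2]*1000).astype(np.float32)))
    m=(z>.102)&(z<.13)&(np.hypot(x-.517,y-.031)<.022); q=P[m]; print(nm,'knob',m.sum(),q.mean(0).round(4),cv2.minEnclosingCircle((q[:,:2]*1000).astype(np.float32)))
    m=(z>.13)&(z<.22)&(x<.735)&(x>.66)&(y>-.05)&(y<.1); q=P[m]; print(nm,'ring',m.sum(),q.min(0).round(4),q.max(0).round(4),q.mean(0).round(4))
    a=np.array([np.cos(np.radians(8.3)),np.sin(np.radians(8.3))]); d=q[:,:2]@a; lat=q[:,:2]@[-a[1],a[0]]
    print('depth along axis pct',np.percentile(d,[0,5,20,50]).round(4)); f=d<np.percentile(d,3)+.006; print('front lat',lat[f].min(),lat[f].max(),'z',q[f,2].min(),q[f,2].max(), 'expect lens',a@[.697,.036],np.dot([-a[1],a[0]],[.697,.036]))
    m=(z>.24)&(z<.3)&(x>.7)&(x<.95)&(y>-.1)&(y<.15); q=P[m]; print('col',q.mean(0).round(4),q.min(0).round(4),q.max(0).round(4))
    m=(z>.01)&(z<.024)&(x>.68)&(x<.95)&(y>-.1)&(y<.15)&(B.max(-1)-B.min(-1)<40)
    n,l,st,_=cv2.connectedComponentsWithStats(m.astype(np.uint8)); i=1+st[1:,4].argmax(); print(nm,'foot',st[i,4],cv2.minAreaRect((P[l==i][:,:2]*1000).astype(np.float32)))
# overlay hypotheses
def ov(c,fn,yaw,ctr,ly,lp,box,f):
    im=cv2.resize(c['frame'],None,fx=f,fy=f,interpolation=2)
    def ln(X,col):
        p=((proj(c,X)+.5)*f-.5).round().astype(int); cv2.polylines(im,[p.reshape(-1,1,2)],True,col,1)
    k=np.radians(yaw); R=np.array([[np.cos(k),-np.sin(k),0],[np.sin(k),np.cos(k),0],[0,0,1]]); T=lambda A:np.array(A)@R.T+[*ctr,0]
    for zz in(0,.014): ln(T([[.12,.055,zz],[.12,-.055,zz],[-.12,-.055,zz],[-.12,.055,zz]]),(0,0,255))
    ln(T([[.008,.042,.125],[.008,-.042,.125],[-.008,-.042,.125],[-.008,.042,.125]]),(0,255,0))
    g=np.linspace(0,2*np.pi,40); ln(T(np.c_[.07+.013*np.cos(g),.013*np.sin(g),0*g+.112]),(255,0,0)); ln(T(np.c_[-.07+.027*np.cos(g),.027*np.sin(g),0*g+.012]),(255,0,0))
    k=np.radians(ly); X=np.array([np.cos(k),np.sin(k),0]);Y=np.array([-X[1],X[0],0]); lp=np.array(lp)
    ln(lp+.033*np.cos(g)[:,None]*Y+.033*np.sin(g)[:,None]*[0,0,1],(0,255,255))
    b=lp*[1,1,0]+[0,0,.018]; ln(np.array([b+.03*X+.07*Y,b+.19*X+.07*Y,b+.19*X-.07*Y,b+.03*X-.07*Y]),(255,255,0))
    cc=b+.14*X; ln(cc+[0,0,.27]+.0125*np.cos(g)[:,None]*X+.0125*np.sin(g)[:,None]*Y,(255,0,255))
    x0,y0,x1,y1=[v*f for v in box]; cv2.imwrite(fn,im[y0:y1,x0:x1])
ov(t,'pics/ov_t.png',-30.5,(.456,.073),8.3,(.697,.036,.175),(225,100,345,275),5//1 if 0 else 3)
ov(s,'pics/ov_s.png',-30.5,(.456,.073),8.3,(.697,.036,.175),(210,105,400,250),4)
E
```

```text
mat 1317 ((471.847412109375, 339.91937255859375), (194.81930541992188, 210.97877502441406), 83.66410064697266) [55 65 75]
side tray [ 220  184   73   30 1095] ((456.0693054199219, 71.22264099121094), (118.38236999511719, 241.21224975585938), 61.12342834472656)
bar 101 [0.4568 0.0667 0.1215] [0.47878172 0.10249186 0.12971465] ((454.6825256347656, 66.13041687011719), (83.57292175292969, 17.073423385620117), 59.01058578491211)
side knob 44 [0.5177 0.0353 0.1103] ((518.6031494140625, 36.257469177246094), 13.42198657989502)
side ring 250 [0.6947 0.0032 0.1419] [0.7349 0.066  0.2076] [0.7089 0.0273 0.1814]
depth along axis pct [0.6953 0.6964 0.6973 0.7007]
front lat -0.09718756816897758 -0.035333443246571665 z 0.14192438296944265 0.20604392010149453 expect lens 0.6948962982171066 -0.06499334369119542
col [0.835  0.0518 0.2693] [0.8248 0.042  0.2403] [0.8505 0.0691 0.2913]
side foot 698 ((806.3099365234375, 51.13019561767578), (159.99525451660156, 140.5001983642578), 9.3270902633667)
```

View pics/ov_t.png

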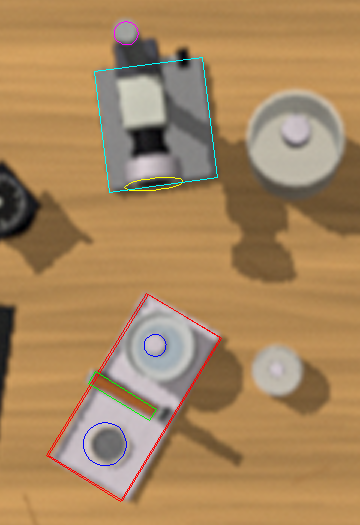

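View pics/ov_s.png

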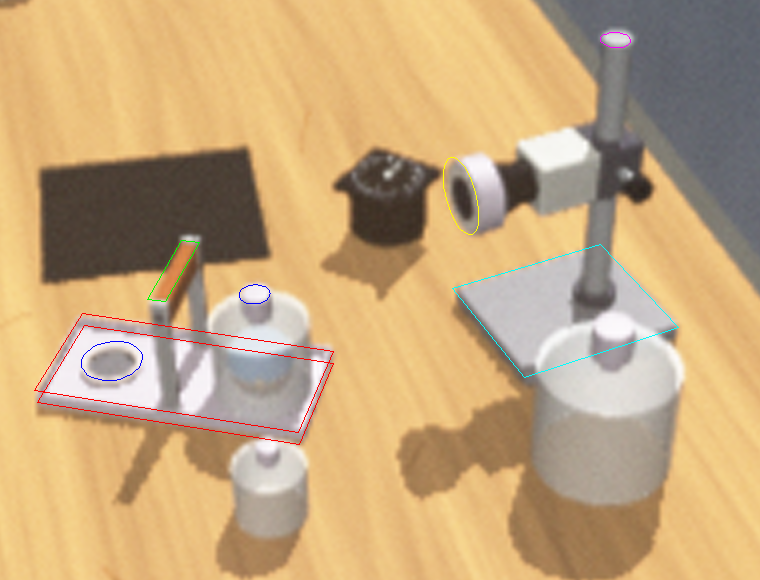

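```bash
python3 - <<'E'
from h import *
P=np.concatenate([cloud(load(f'/tmp/{n}0.npz')).reshape(-1,3) for n in('top','side')])
m=(P[:,2]>.15)&(P[:,0]>.25)&(P[:,0]<.9)&(P[:,1]<-.33)&(P[:,1]>-.75)
q=P[m]; 
for lo in np.arange(.25,.9,.05):
    k=(q[:,0]>=lo)&(q[:,0]<lo+.05)
    if k.any(): print(lo.round(2),k.sum(),'y max',np.percentile(q[k,1],99).round(3),'z max',q[k,2].max().round(3))
from plant import r
s=r.observe(); R=np.array(s['orientation']); p=np.array(s['eef_pos'])
print((R.T@(np.array([.5163,.0365,.248])-p)*1000).round(1))
E
```

```text
0.25 5079 y max -0.436 z max 0.668
0.3 178 y max -0.603 z max 0.274
0.35 532 y max -0.601 z max 0.272
0.4 1164 y max -0.573 z max 0.274
0.45 471 y max -0.576 z max 0.272
0.5 543 y max -0.569 z max 0.274
0.55 248 y max -0.598 z max 0.272
0.6 282 y max -0.566 z max 0.272
0.65 279 y max -0.565 z max 0.273
0.7 382 y max -0.595 z max 0.271
0.75 271 y max -0.594 z max 0.271
[-4.896e+02  3.000e-01 -4.066e+02]
```

```bash
python3 -m crank '[[[-45,-5,-37],0,0.4],[[-90,-5,-75],0,0.4],[[-135,-5,-112],0,0.4],[[-180,-5,-150],0,0.4],[[-225,-5,-187],0,0.4],[[-270,-5,-224],0,0.4],[[-315,-5,-262],0,0.4],[[-360,-5,-299],0,0.4],[[-405,-5,-336],0,0.4],[[-450,-5,-374],0,0.4],[[-490,-5,-407],0,0.4],[[-490,-5,-407],0,0.4]]' 40
```

```text
t: 1.6
eef_pos: [0.518, 0.0396, 0.2528]
orientation: [[-0.919, 0.0, 0.395], [-0.395, 0.001, -0.919], [-0.0, -1.0, -0.001]]
ft_force: [-0.5, -0.3, -0.2]
width: 0.598
```

```bash
python3 -m crank '[[[2,40,1.5],0,0.4],[[2,80,1.5],0,0.4],[[2,100,1.5],0,0.4],[[2,100,1.5],0,0.4],[[2,100,1.5],0,0.4]]'
python3 - <<'E'
from plant import r,eyes
from h import *
s=r.observe(); print(s['t'],s['eef_pos'],s['width'])
for n in('top','side'):
    c=eyes.camera(n); np.savez(f'/tmp/{n}1.npz',**c); u,v=proj(c,s['eef_pos'])[0]; a,b=int(u)-50,int(v)-35
    im=cv2.resize(c['frame'][b:b+80,a:a+100],None,fx=6,fy=6,interpolation=2); cv2.drawMarker(im,(int((u-a)*6),int((v-b)*6)),(0,0,255)); cv2.imwrite(f'pics/k_{n}.png',im)
E
```

```text
t: 2.22
eef_pos: [0.5158, 0.0337, 0.154]
orientation: [[-0.921, 0.001, 0.39], [-0.39, -0.0, -0.921], [-0.001, -1.0, 0.0]]
ft_force: [0.1, -0.3, -0.1]
width: 0.601
2.225 [0.51577376 0.03372522 0.15400762] 0.6009356290763421
```

View pics/k_side.png

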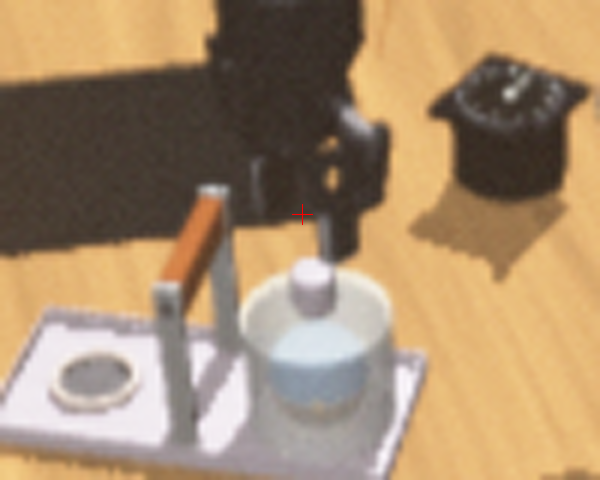

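View pics/k_top.png

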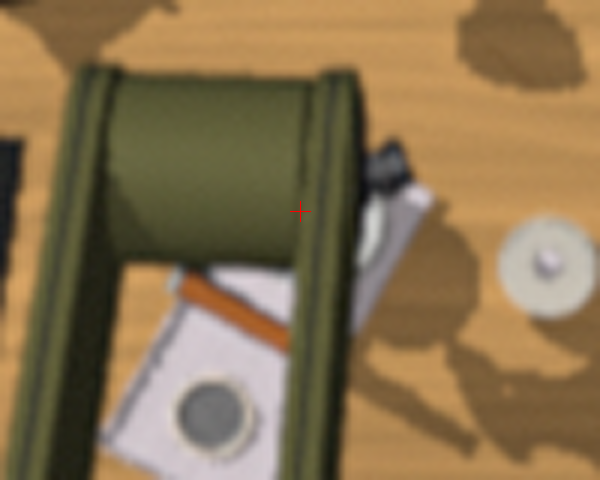

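```bash
python3 - <<'E'
from h import *
s=load('/tmp/side1.npz')
print(proj(s,[[.51577,.0337,.154],[.5165,.036,.154],[.5165,.036,.112],[.5165,.036,.100]]))
P=cloud(s); m=(P[...,2]>.1)&(P[...,2]<.125)&(np.hypot(P[...,0]-.517,P[...,1]-.036)<.02); v,u=np.nonzero(m); print(u.mean(),u.min(),u.max(),v.min(),v.max())
E
python3 -m crank '[[[-1.5,25,-2],0,0.4],[[-1.5,42,-2],0,0.4],[[-1.5,50,-2],0,0.4],[[-1.5,50,-2],0,0.4],[[-1.5,50,-2],0,0.4]]'
```

```text
[[272.4071383  168.68564043]
 [272.46662145 168.24565795]
 [273.28865097 178.32867545]
 [273.51745928 181.13523912]]
273.5208333333333 270 277 176 183
t: 2.95
eef_pos: [0.5167, 0.0367, 0.1041]
orientation: [[-0.921, 0.002, 0.39], [-0.39, -0.0, -0.921], [-0.001, -1.0, 0.001]]
ft_force: [-0.2, -0.5, -0.3]
width: 0.599
```

```bash
python3 -m crank '[[[0,0,0],0,0.6],[[0,0,0],0,0.8],[[0,0,0],0,0.9],[[0,0,0],0,0.9],[[0,0,0],0,0.9]]' 40
python3 -m crank '[[[0,-8,0],0,0.9],[[0,-16,0],0,0.9],[[0,-25,0],0,0.9],[[0,-25,0],0,0.9]]'
python3 - <<'E'
from plant import r,eyes
from h import *
s=r.observe(); print(s['t'],s['eef_pos'],s['width'])
for n in('side',):
    c=eyes.camera(n); np.savez(f'/tmp/{n}2.npz',**c); u,v=proj(c,s['eef_pos'])[0]; a,b=int(u)-50,int(v)-35
    im=cv2.resize(c['frame'][b:b+80,a:a+100],None,fx=6,fy=6,interpolation=2); cv2.imwrite(f'pics/k2_{n}.png',im)
E
```

```text
t: 3.58
eef_pos: [0.5164, 0.0369, 0.1038]
orientation: [[-0.921, 0.001, 0.39], [-0.39, 0.0, -0.921], [-0.001, -1.0, 0.0]]
ft_force: [-0.2, 1.6, 4.9]
width: 0.286
t: 4.08
eef_pos: [0.5168, 0.0367, 0.1292]
orientation: [[-0.921, 0.002, 0.39], [-0.39, -0.0, -0.921], [-0.002, -1.0, 0.001]]
ft_force: [0.0, -0.9, -1.2]
width: 0.289
4.075 [0.51675479 0.03668376 0.1292475 ] 0.28913179364078734
```

View pics/k2_side.png

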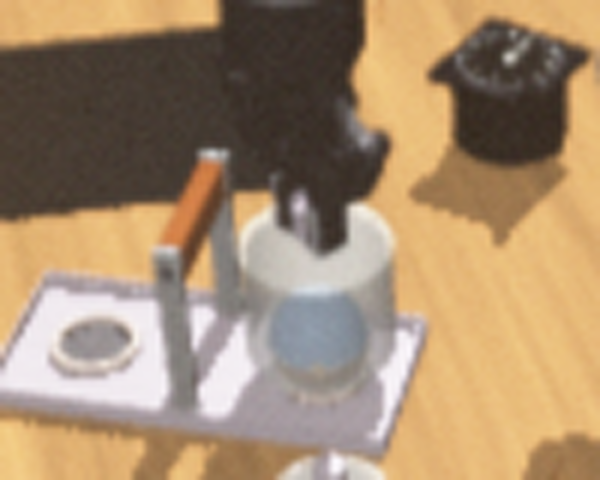

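```bash
python3 -m crank '[[[0,-20,0],0,0.9],[[0,-50,0],0,0.9],[[0,-85,0],0,0.9],[[0,-115,0],0,0.9],[[-3,-130,-10],0,0.9],[[-10,-130,-40],0,0.9],[[-22,-130,-85],0,0.9],[[-35,-130,-135],0,0.9],[[-48,-130,-185],0,0.9],[[-61,-130,-235],0,0.9],[[-71,-130,-275],0,0.9],[[-76,-130,-295],0,0.9]]'
python3 -m crank '[[[0,0,0],0,0.9],[[0,25,0],0,0.9],[[0,65,0],0,0.9],[[0,105,0],0,0.9],[[0,125,0],0,0.9],[[0,130,0],0,0.9],[[0,130,0],0,0.9]]'
python3 - <<'E'
from plant import r,eyes
from h import *
s=r.observe(); print(s['t'],s['eef_pos'],s['width'],s['ft_force'])
for n in('side','top'):
    c=eyes.camera(n); np.savez(f'/tmp/{n}3.npz',**c); u,v=proj(c,s['eef_pos'])[0]; a,b=int(u)-60,int(v)-45
    im=cv2.resize(c['frame'][b:b+100,a:a+130],None,fx=5,fy=5,interpolation=2); cv2.imwrite(f'pics/k3_{n}.png',im)
E
```

```text
t: 5.62
eef_pos: [0.4694, 0.3403, 0.2571]
orientation: [[-0.92, -0.002, 0.393], [-0.393, -0.001, -0.92], [0.002, -1.0, -0.0]]
ft_force: [0.1, -0.5, -0.7]
width: 0.288
t: 6.5
eef_pos: [0.4713, 0.3373, 0.1286]
orientation: [[-0.921, 0.0, 0.389], [-0.389, -0.0, -0.921], [0.0, -1.0, 0.0]]
ft_force: [0.4, 0.5, -1.0]
width: 0.29
6.5 [0.4713446  0.33725675 0.12856095] 0.2901959477586765 [ 0.36328707  0.531122   -0.9558536 ]
```

View pics/k3_side.png

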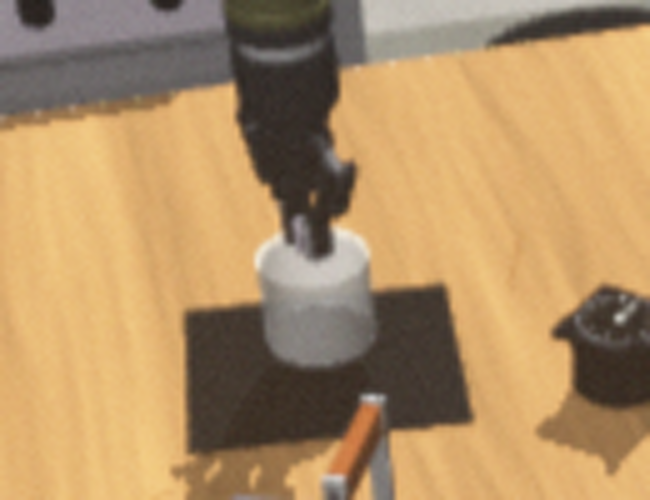

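View pics/k3_top.png

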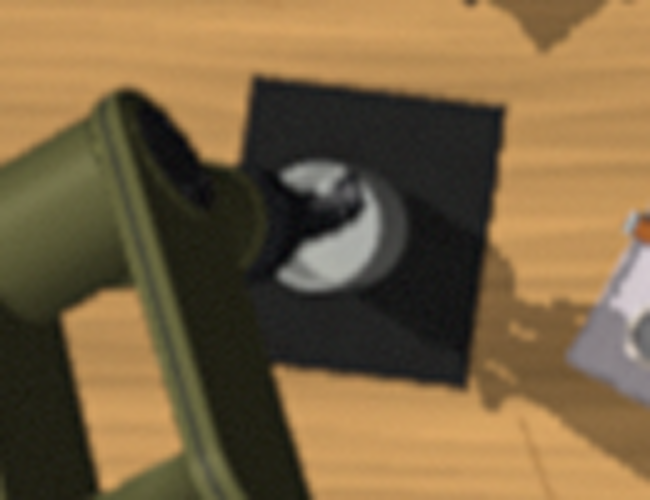

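```bash
python3 -m crank '[[[0,8,0],0,0.9],[[0,15,0],0,0.9],[[0,21,0],0,0.9],[[0,25,0],0,0.9],[[0,27,0],0,0.9],[[0,27,0],0,0.9]]'
```

```text
t: 7.35
eef_pos: [0.4709, 0.338, 0.1011]
orientation: [[-0.921, -0.0, 0.39], [-0.39, -0.0, -0.921], [0.0, -1.0, 0.0]]
ft_force: [0.0, 0.0, -1.5]
width: 0.288
```

```bash
python3 -m crank '[[[0,0.7,0],0,0.9],[[0,1.4,0],0,0.9],[[0,1.4,0],0,0.9]]'
```

```text
t: 7.72
eef_pos: [0.471, 0.3381, 0.1]
orientation: [[-0.921, 0.0, 0.39], [-0.39, 0.0, -0.921], [-0.0, -1.0, -0.0]]
ft_force: [0.5, 0.9, -0.5]
width: 0.291
```

```bash
python3 -m crank '[[[0,0.7,0],0,0.9],[[0,0.7,0],0,0.9],[[0,0.7,0],0,0.9]]'
```

```text
t: 8.1
eef_pos: [0.4712, 0.3384, 0.0998]
orientation: [[-0.921, 0.001, 0.39], [-0.39, 0.001, -0.921], [-0.001, -1.0, -0.0]]
ft_force: [-1.8, 0.0, 6.0]
width: 0.29
```

Contact: 6 N upwards. I'll open gently, then rise straight up.

```bash
python3 -m crank '[[[0,-0.5,0],0,0.68],[[0,-0.5,0],0,0.6],[[0,-0.5,0],0,0.5],[[0,-0.5,0],0,0.4],[[0,-0.5,0],0,0.4]]'
python3 -m crank '[[[0,-15,0],0,0.4],[[0,-45,0],0,0.4],[[0,-95,0],0,0.4],[[0,-150,0],0,0.4],[[0,-150,0],0,0.4]]'
python3 - <<'E'
from plant import r,eyes
from h import *
s=r.observe(); print(s['t'],s['eef_pos'],s['width'],s['ft_force'])
for n in('side',):
    c=eyes.camera(n); np.savez(f'/tmp/{n}4.npz',**c)
    cv2.imwrite(f'pics/k4_{n}.png',cv2.resize(c['frame'][80:240,190:390],None,fx=3.5,fy=3.5,interpolation=2))
P=cloud(c); m=(P[...,2]>.085)&(P[...,2]<.12)&(np.hypot(P[...,0]-.471,P[...,1]-.338)<.03); print(m.sum(),P[m].mean(0),P[m].max(0))
E
```

```text
t: 8.72
eef_pos: [0.4709, 0.3379, 0.0996]
orientation: [[-0.921, -0.0, 0.39], [-0.39, -0.0, -0.921], [0.0, -1.0, 0.0]]
ft_force: [0.2, 0.7, 0.1]
width: 0.6
t: 9.35
eef_pos: [0.4739, 0.3399, 0.2564]
orientation: [[-0.921, 0.011, 0.39], [-0.39, 0.007, -0.921], [-0.013, -1.0, -0.002]]
ft_force: [0.9, 0.6, 0.1]
width: 0.602
9.35 [0.47390023 0.3398827  0.25644866] 0.601906852013229 [0.91604773 0.62756822 0.11200045]
50 [0.47229308 0.33395436 0.10076772] [0.48524697 0.3510846  0.11234625]
```

View pics/k4_side.png

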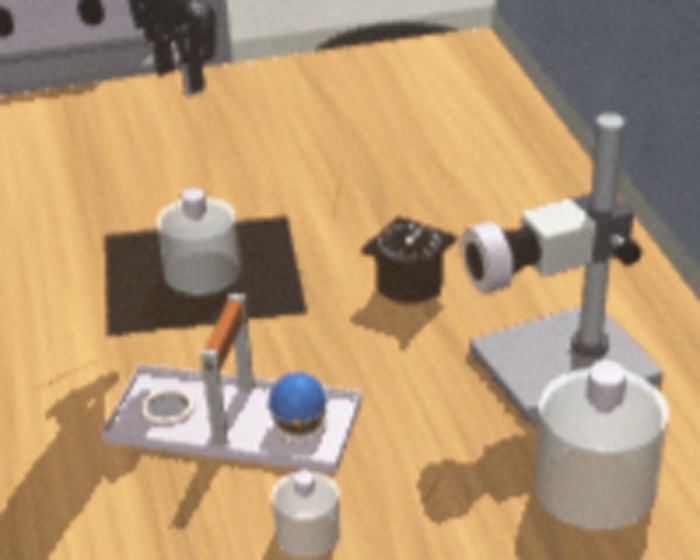

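The side view shows the cover standing upright on the mat at (198,245), the ball in its pocket at (298,402), and the tray where it was. I'll refine the tray pose now that the view is clear.

```bash
python3 - <<'E'
from plant import eyes
from h import *
from scipy.optimize import minimize
c=eyes.camera('top'); np.savez('/tmp/top4.npz',**c)
cs=[c,load('/tmp/side4.npz')]
ms=[]
for c in cs:
    P=cloud(c);B=c['frame'].astype(int);x,y,z=[P[...,i] for i in range(3)]
    bar=(B[...,2]-B[...,0]>60)&(z>.1)&(z<.14)&(x>.4)&(x<.52)&(y>0)&(y<.14)
    q=P[bar]; 
    r=cv2.minAreaRect((q[:,:2]*1000).astype(np.float32)) if bar.sum()>5 else None; print('bar',bar.sum(),q.mean(0).round(4) if r else '',r)
    bl=(B[...,0]-B[...,2]>40)&(np.hypot(x-.517,y-.036)<.05); v,u=np.nonzero(bl); print('ball',bl.sum(),P[bl].mean(0).round(4) if bl.any() else '', P[bl].max(0) if bl.any() else '',cv2.minEnclosingCircle(np.c_[u,v].astype(np.float32)) if bl.any() else '', proj(c,[.5163,.0365,.036]))
    ms.append(B)
# edge-gradient fit of tray bottom/top lip outline + bar
def edges(c):
    g=cv2.GaussianBlur(c['frame'],(0,0),.8).astype(np.float32); gx=cv2.Sobel(g,cv2.CV_32F,1,0);gy=cv2.Sobel(g,cv2.CV_32F,0,1); return np.sqrt((gx**2+gy**2).sum(-1))
E=[edges(c) for c in cs]
def seg(a,b): return np.array(a)+np.linspace(0,1,80)[:,None]*(np.array(b)-np.array(a))
L=.12;W=.055;Z=.014
S=np.concatenate([seg([L,W,Z],[L,-W,Z]),seg([L,-W,Z],[-L,-W,Z]),seg([-L,-W,Z],[-L,W,Z]),seg([-L,W,Z],[L,W,Z]),seg([.008,.042,.125],[.008,-.042,.125]),seg([-.008,.042,.125],[-.008,-.042,.125])])
def cost(p,w=(1,1)):
    k=p[2];R=np.array([[np.cos(k),-np.sin(k),0],[np.sin(k),np.cos(k),0],[0,0,1]]);X=S@R.T+[p[0],p[1],0]
    t=0
    for c,e,ww in zip(cs,E,w):
        uv=proj(c,X).astype(np.float32); t-=ww*cv2.remap(e,uv[:,:1],uv[:,1:],cv2.INTER_LINEAR).mean()
    return t
for w in((1,1),(1,0),(0,1)):
    best=None
    for dx in(-.004,0,.004):
        for dy in(-.004,0,.004):
            for a in(-33,-30,-27):
                o=minimize(cost,[.456+dx,.072+dy,np.radians(a)],args=(w,),method='Nelder-Mead',options=dict(initial_simplex=np.array([[.456+dx,.072+dy,np.radians(a)]]*4)+np.array([[0,0,0],[.003,0,0],[0,.003,0],[0,0,.03]])))
                if best is None or o.fun<best.fun: best=o
    print(w,best.x[:2].round(4),np.degrees(best.x[2]).round(2),best.fun)
E
```

```text
bar 86 [0.458  0.0726 0.1241] ((458.9290466308594, 74.22998046875), (85.51154327392578, 13.75843620300293), 64.0608139038086)
ball 162 [0.5164 0.0374 0.0582] [0.54406018 0.06337563 0.06943977] ((277.8636474609375, 215.13636779785156), 7.1885247230529785) [[278.55355443 215.63165692]]
bar 81 [0.4565 0.0683 0.1234] ((455.4569396972656, 69.60504150390625), (86.40232849121094, 15.793817520141602), 60.831886291503906)
ball 160 [0.5148 0.0271 0.0552] [0.54191114 0.05029579 0.0685546 ] ((274.5, 193.5), 7.648629188537598) [[274.60562337 195.49836036]]
(1, 1) [0.4568 0.0708] -28.45 -592.345458984375
(1, 0) [0.4575 0.0699] -28.44 -326.7036437988281
(0, 1) [0.4567 0.0728] -28.86 -276.0074768066406
```

```bash
python3 -m crank '[[[15,0,30],-6,0.4],[[35,0,70],-13,0.4],[[55,0,112],-20,0.4],[[75,0,154],-27,0.4],[[95,0,195],-33,0.4],[[110,0,226],-38.5,0.4],[[117,0,240],-38.5,0.4],[[117,0,240],-38.5,0.4],[[117,0,240],-38.5,0.4]]'
python3 - <<'E'
from plant import r
import numpy as np
s=r.observe();R=np.array(s['orientation']);p=np.array(s['eef_pos'])
print(np.degrees(np.arctan2(R[1,2],R[0,2])),(R.T@(np.array([.457,.0712,.109])-p)*1000).round(1),p)
E
```

```text
t: 10.58
eef_pos: [0.4568, 0.0723, 0.2494]
orientation: [[-0.478, -0.001, 0.878], [-0.878, 0.001, -0.478], [-0.0, -1.0, -0.001]]
ft_force: [0.4, -0.4, -0.7]
width: 0.6
-28.558477204287044 [  0.9 140.4   0.8] [0.45682427 0.07226769 0.24937739]
```

```bash
python3 -m crank '[[[1,35,0.5],0,0.4],[[1,75,0.5],0,0.4],[[1,95,0.5],0,0.4],[[1,95,0.5],0,0.4],[[1,95,0.5],0,0.4]]'
python3 - <<'E'
from plant import r,eyes
from h import *
s=r.observe(); print(s['t'],s['eef_pos'],s['width'])
for n in('side',):
    c=eyes.camera(n); u,v=proj(c,s['eef_pos'])[0]; a,b=int(u)-50,int(v)-35
    im=cv2.resize(c['frame'][b:b+80,a:a+100],None,fx=6,fy=6,interpolation=2); cv2.drawMarker(im,(int((u-a)*6),int((v-b)*6)),(0,0,255)); cv2.imwrite(f'pics/k5_{n}.png',im)
E
```

```text
t: 11.2
eef_pos: [0.4576, 0.0711, 0.1554]
orientation: [[-0.477, 0.001, 0.879], [-0.879, 0.0, -0.477], [-0.001, -1.0, 0.001]]
ft_force: [0.5, 0.4, 0.6]
width: 0.597
11.2 [0.45760039 0.07105055 0.15537951] 0.5967461337297848
```

View pics/k5_side.png

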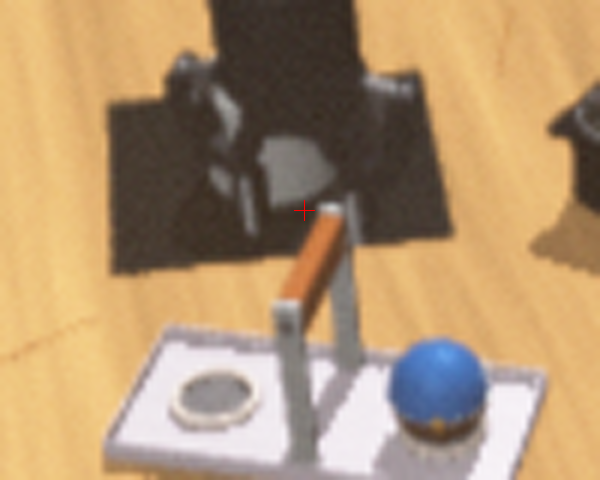

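```bash
python3 -m crank '[[[0,25,0],0,0.4],[[0,40,0],0,0.4],[[0,46,0],0,0.4],[[0,46,0],0,0.4],[[0,46,0],0,0.55],[[0,46,0],0,0.7],[[0,46,0],0,0.8],[[0,46,0],0,0.9],[[0,46,0],0,1],[[0,46,0],0,1],[[0,46,0],0,1]]' 70
```

```text
t: 12.62
eef_pos: [0.4562, 0.0706, 0.1091]
orientation: [[-0.478, -0.001, 0.878], [-0.878, 0.001, -0.478], [-0.0, -1.0, -0.001]]
ft_force: [-2.2, 2.1, 5.0]
width: 0.174
```

```bash
python3 -m crank '[[[0,-3,0],0,1],[[0,-8,0],0,1],[[0,-15,0],0,1],[[0,-22,0],0,1],[[0,-25,0],0,1],[[0,-25,0],0,1],[[0,-25,0],0,1]]'
python3 - <<'E'
from plant import r,eyes
from h import *
s=r.observe(); print(s['t'],s['eef_pos'],s['width'],s['ft_force'],s['wrist_torque'])
for n in('side',):
    c=eyes.camera(n); cv2.imwrite(f'pics/k6_{n}.png',cv2.resize(c['frame'][120:240,200:350],None,fx=5,fy=5,interpolation=2))
E
```

```text
t: 13.5
eef_pos: [0.4566, 0.0702, 0.1336]
orientation: [[-0.478, -0.0, 0.879], [-0.879, -0.0, -0.478], [0.0, -1.0, -0.0]]
ft_force: [0.7, 0.6, -4.4]
width: 0.177
13.5 [0.45659906 0.07024592 0.1336004 ] 0.17700495155763998 [ 0.72648924  0.59589101 -4.42950692] [0.06930653 0.05335586 0.01926224]
```

View pics/k6_side.png

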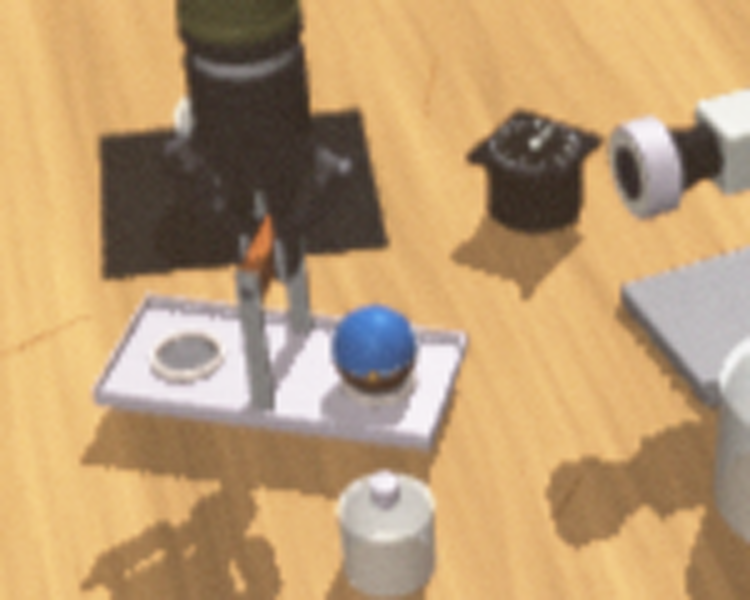

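```bash
python3 -m crank '[[[0,-5,0],0,1],[[0,-14,0],0,1],[[0,-27,0],0,1],[[0,-42,0],0,1],[[0,-58,0],0,1],[[0,-74,0],0,1],[[0,-89,0],0,1],[[0,-102,0],0,1],[[0,-110,0],0,1],[[0,-114,0],0,1],[[0,-115,0],0,1],[[0,-115,0],0,1]]'
python3 -m crank '[[[0.4,0,2],-0.8,1],[[1.4,0,7],-2.8,1],[[3,0,15],-6,1],[[5.2,0,26],-10.4,1],[[7.6,0,37],-15,1],[[10,0,49],-19.7,1],[[12.2,0,60],-24.2,1],[[14.4,0,71],-28.6,1],[[16.4,0,81],-32.5,1],[[17.9,0,88],-35.5,1],[[18.6,0,92],-37,1],[[18.8,0,92.7],-37.3,1]]'
python3 -m crank '[[[0,0,0],0,1],[[0,0,0],0,1],[[0,0,0],0,1],[[0,0,0],0,1]]'
```

```text
t: 15.05
eef_pos: [0.4565, 0.0702, 0.2483]
orientation: [[-0.478, -0.001, 0.879], [-0.879, -0.0, -0.478], [0.001, -1.0, -0.001]]
ft_force: [-0.2, -0.5, -4.9]
width: 0.172
t: 16.55
eef_pos: [0.5293, 0.0093, 0.2484]
orientation: [[0.152, -0.001, 0.988], [-0.988, 0.0, 0.152], [-0.0, -1.0, -0.001]]
ft_force: [-0.5, -1.2, -4.2]
width: 0.177
t: 17.05
eef_pos: [0.5291, 0.0096, 0.2488]
orientation: [[0.152, 0.0, 0.988], [-0.988, 0.0, 0.152], [-0.0, -1.0, 0.0]]
ft_force: [-0.3, -0.0, -5.9]
width: 0.178
```

```bash
python3 - <<'E'
from plant import r,eyes
from h import *
s=r.observe(); print(s['t'],s['eef_pos'],s['width'],s['ft_force'],np.degrees(np.arctan2(s['orientation'][1][2],s['orientation'][0][2])))
for n,f,b in(('side',4,(210,95,400,235)),('top',5,(225,110,345,230))):
    c=eyes.camera(n); np.savez(f'/tmp/{n}7.npz',**c); x0,y0,x1,y1=b
    cv2.imwrite(f'pics/k7_{n}.png',cv2.resize(c['frame'][y0:y1,x0:x1],None,fx=f,fy=f,interpolation=2))
    P=cloud(c);B=c['frame'].astype(int);x,y,z=[P[...,i] for i in range(3)]
    bl=(B[...,0]-B[...,2]>40)&(np.hypot(x-.598,y-.02)<.06)&(z>.1); v,u=np.nonzero(bl)
    q=P[bl]
    if len(q)>10:
        o=np.linalg.lstsq(np.c_[2*q,np.ones(len(q))],(q**2).sum(1),rcond=None)[0]; 
        from scipy.optimize import least_squares
        w=least_squares(lambda k:np.linalg.norm(q-k,axis=1)-.03,[.598,.02,.17],loss='soft_l1',f_scale=.002).x
        print(n,'ball',len(q),w.round(4),q.max(0).round(4),'px',cv2.minEnclosingCircle(np.c_[u,v].astype(np.float32)),proj(c,[.598,.02,.175]))
    k=np.radians(8.8);X=np.array([np.cos(k),np.sin(k),0]);Y=np.array([-X[1],X[0],0]);m=(z>.13)&(z<.22)&(x<.735)&(x>.685)&(y>-.02)&(y<.085); q=P[m]; f=q@X<np.percentile(q@X,3)+.006
    print(n,'ring front',np.percentile(q@X,[0,3,10]).round(4),'lat',(q[f]@Y).min().round(4),(q[f]@Y).max().round(4),'z',q[f][:,2].min().round(4),q[f][:,2].max().round(4)); print('ball',w@X,w@Y,w[2])
E
```

```text
17.05 [0.5291497  0.00955407 0.24878182] 0.1775842816445805 [-2.61124636e-01 -3.12424698e-03 -5.90691485e+00] 8.768231491377986
side ball 198 [0.5986 0.0211 0.1767] [0.625  0.037  0.2083] px ((298.0, 160.0), 8.24631118774414) [[297.52564874 161.41614981]]
side ring front [0.694  0.6953 0.6961] lat -0.1041 -0.0419 z 0.1429 0.2065
ball 0.5947293897875892 -0.07074485009234964 0.17667966020931639
top ring front [0.6925 0.6943 0.6948] lat -0.1031 -0.0398 z 0.1455 0.2072
ball 0.5947293897875892 -0.07074485009234964 0.17667966020931639
```

View pics/k7_side.png

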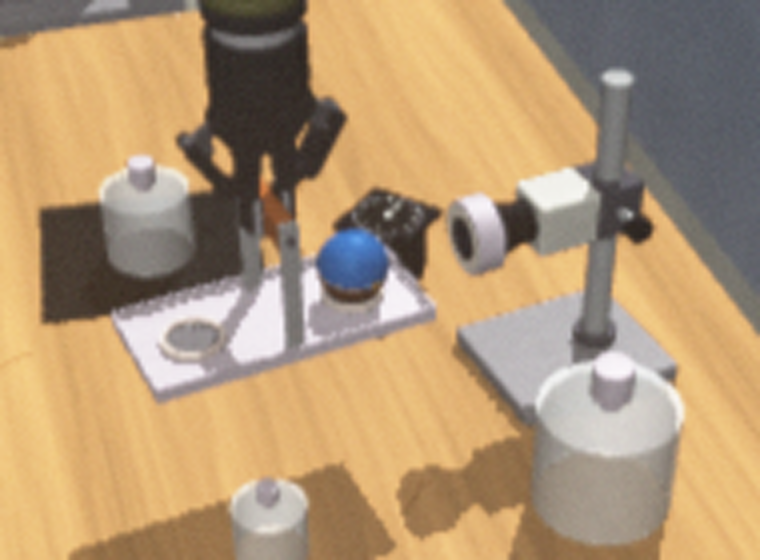

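View pics/k7_top.png

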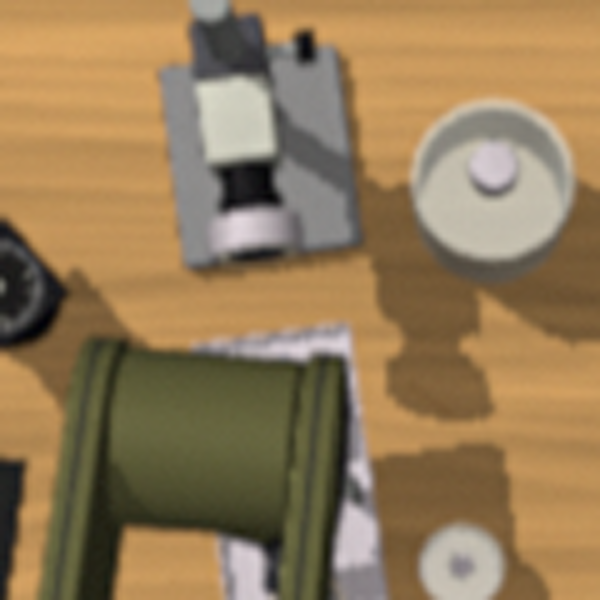

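```bash
python3 - <<'E'
from h import *
c=load('/tmp/side7.npz');P=cloud(c);B=c['frame'].astype(int);x,y,z=[P[...,i] for i in range(3)]
m=(z>.125)&(z<.165)&(B.min(-1)>130)&(x<.66)&(x>.4)&(y>-.06)&(y<.08)
q=P[m]; 
for _ in range(5):
    A=np.c_[q[:,:2],np.ones(len(q))]; o=np.linalg.lstsq(A,q[:,2],rcond=None)[0]; e=q[:,2]-A@o; q=q[abs(e)<.004]
print(len(q),np.degrees(np.arctan(np.hypot(*o[:2]))), o, q.mean(0))
from plant import r
s=r.observe();print(s['t'],np.abs(s['joint_vel']).max(),s['width'])
r.job_done()
E
```

```text
1070 0.1284785830490891 [-0.00105134 -0.00198064  0.14745856] [0.51105301 0.00406534 0.14691322]
17.15 0.0017111802942685176 0.17368551586743938
the job is handed in; nothing more can be done
```

The job is handed in at about 17 s of the 64 s allowed, with the tray still held in front of the camera. No verdict was reported, so success rests on my own checks.

- **Cover:** I lifted the middle-sized cover off the ball and set it upright near the middle of the mat. It touched down slowly, with about 6 N on the wrist. The last side view still shows it standing there.
- **Tray:** I gripped the handle with a commanded 70 N and lifted and turned the tray, ball end towards the lens.
- **Ball:** It sits in its pocket about 100 mm from the glass. It is about 1.5 mm to the side of the lens axis and 2 mm above it, measured with cameras good to about 2 mm.
- **Level and stillness:** The tray floor measured 0.13° off level and its underside is about 140 mm up. The arm was at rest, with the largest joint speed 0.002 rad/s.

The arm hid the ball in the last top view, so its final position comes from the side camera alone. The two cameras' lens positions agree within about 2 mm. I saw nothing else disturbed in the pictures, but I did not re-measure the gauge, bezel, clock or port fitting.

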